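# Ready the slicer's hand guard on its sloping deck

## Task

Get the vegetable slicer ready for use: set the black tapered pusher fully home, knob up, in the round neck of the orange hand guard while the guard stands on the worktop. Then take the guard by the two ribbed flats of its neck, tilt it to match the slicer's sloping steel deck, and hold it there with its whole underside flush on the steel, square between the two white rails and about midway along the deck, pusher still home. Finish while still gripping the guard and pressing it lightly onto the deck (about a kilogram's push); do not let go, do not push the deck out of its angle, and leave the tin, the jar, the lemon and the peeler where they are.

Things in the scene. Friction and masses are not known exactly. Their poses are not given: they have to be found in the camera images.
- guard: Orange hand guard, 0.16 kg, neck up. Plate 104 (x) by 92 (y) by 6 mm; on it a round neck, bore 42 mm, 50 mm outside, rim 50 mm above the underside, open down through the plate. Flat ribbed grip wings on the neck's +y and -y sides: outer faces 56 mm apart, 40 mm long in x, 6 to 45 mm above the underside. Origin: centre of the underside; z up the neck. Half a turn about z is the same.
- pusher: Black pusher, 0.07 kg, round, standing on its foot. Plug 33 mm diameter at the foot, tapering out to 39 mm at 40 mm height; flange 48 mm diameter, 40 to 45 mm up; knob 22 mm diameter, 45 to 63 mm up. Origin: centre of the foot; z up. Fully home, the flange lies on the neck's rim and this origin is 10 mm above the guard's along the guard's z.
- deck_face (a point): Middle of the upper steel face of the slicer's deck. x runs up the slope (away from the robot), y across to the left, z is the face's normal. The face is 225 mm long and 108 mm wide between two white rails 6 mm high. 46 to 69 mm above the worktop here, by slope. Curved bars and clamp knobs stand outside the rails 95 mm up the slope. The base is fixed.
- slicer: Base of the slicer, fixed: black plate 250 (x) by 150 (y) mm, 12 mm tall, carrying the deck, hinged at its front (-x) end, and two dark curved bars up to 132 mm high near its back. Origin: centre of the underside.
- deck (a joint): Slope of the deck: angle in rad between the deck and the horizontal, 0 level, growing as the far end rises. It starts anywhere from 0.18 to 0.4. The hinge is clamped stiff; it holds against a push of some 40 N at mid deck.
- tomato_tin: Red food tin, 57 mm diameter, 72 mm tall, loose bystander; origin: centre of its underside.
- salt_jar: Spice jar with a yellow cap, 42 mm diameter, 96 mm tall, loose bystander; origin: centre of its underside.
- lemon: Yellow lemon, 78 by 55 by 56 mm, loose bystander; origin: under its centre.
- peeler: Peeler with a dark green handle, 170 by 25 by 18 mm, lying flat, loose bystander; origin: centre of its underside, x along it.
Mind the look-alikes: they are no part of the job. Of the things like the pusher, leave any that is blue or turquoise; of the rest the larger one is meant.

How it is judged:
By the outcome, as a careful person would: the job done as asked, in the order asked, and still so for the second after the job is handed in, while the arm keeps its last pose, push and grip.
It also fails if it takes over 54 s, if anything falls off the work surface, if the arm or the gripper's body presses on something with over 40 N, if the wrist force passes 120 N, or if a joint passes its speed limit or range.

## Robot

A 7-joint arm with a two-finger parallel gripper is mounted at the origin on a cart in front of the work surface, level with it; the furniture and walls round the work are solid. World frame = base frame: x ahead of the robot, y to its left, z up, the work surface at z = 0. Lengths are in mm, angles in rad, forces in N, time in s.
With the tool pointing down it reaches from about 425 to 950 mm from the base axis. Payload 4.7 kg.
Tool frame: the origin (TCP) lies midway between the tips of the shut fingers; the grasp point (between the pads) lies 19 mm behind it (arm.hold_point_z is the distance from the TCP to the grasp point, in mm); z points along the fingers, y is the line along which they close (so a half turn about z gives the same grasp; the last joint's range is limited). The gripper opens to 85 mm and grips with 20 to 120 N. Pads are 22 mm wide; open, the fingers measure 114 mm over their backs; the gripper's body (76 mm by 85 mm) begins 54 mm behind the grasp point. The pads swing forward as they close: fully open they stand 13 mm farther back than shut.
Start: joints at [-1.34, 0.469, -0.049, 1.532, 0.024, 1.141, -0.082], TCP at [173.357, 652.377, 231.335] pointing down, gripper open.
Joint ranges: [-2.59, 2.59], [-0.33, 1.99], [-1.39, 1.29], [0.1, 2.45], [-1.04, 4.18], [0.21, 1.99], [-2.66, 2.66]. Speed limits (rad/s): [2.57, 2.57, 3.14, 3.14, 3.14, 3.14, 3.14].

## Interface

Orientations are given as a rotation vector (axis times angle).
In Python, from cell import arm gives the robot as it stands. The module is installed in compiled form; this text tells all that it offers.
- The arm moves only by the shell command python3 -m creep 'ROWS' [OPENING]. ROWS is text: rows parted by semicolons, each of 6 numbers parted by spaces: the shift along the world's x, y, z in units of 40 cm (1.0 is 40 cm), then the turn, a rotation vector about the world's x, y, z in units of 2 pi rad (1.0 is 2 pi rad). A call has 1 to 12 rows; each row is the pose to reach, as a shift and turn from the pose commanded when the call began, turning the shorter way round; what a row does not reach only later rows make up. A row lasts 1/8 s, in which the tool goes at most 62.5 mm and 10.7 degrees, less where a joint would pass 70% of its speed; a pose out of reach is approached as far as the arm can. A call with a number of a shift or a turn outside -1 to 1 is refused whole. A call with a gripper value outside its range is refused whole. OPENING is the opening, from -1 (shut) to 1 (fully open), set as the call begins (- or left out, the last holds). The fingers move at their own pace and stop on an object; the grip force is fixed at half the most. Time passes only in rows, so rows that repeat a pose let the fingers close. It gives the time, the measured TCP pose, the force, the opening and the grip force at its end, in the units of the state.
- arm.sense(): the state, without advancing time (a new reading comes with each control period).
- arm.snapshot(name): name is "scene" or "top" or "wrist"; returns (picture, depth): 420x560x3 uint8, blue, green, red; 420x560 float32, mm along the optical axis (not along the pixel's ray), 0 where there is no reading.
- arm.camera_params(name): a dict with "intrinsics" (3x3 intrinsics, pixels), "rvec" (rotation vector, rad) and "tvec" (3), from world to camera coordinates, as OpenCV has them. Camera axes: x right, y down, z forward; pixel columns grow to the right and rows downward; lengths in mm; the calibration is good to about 2 mm. A picture is of the moment at which its call begins: read the wrist's pose just before it. camera_params takes no time and is no camera call; for the wrist camera it gives the pose at the moment of the call.
- arm.sign_off(): hands the job in; it is judged then, once.
The state is a dict: "time_s": time; "qpos": joint angles; "qd": joint speeds; "effort": joint torques, N m; "tcp_pos": TCP position; "tool_rot": TCP orientation; "ft_force": force on the tool from outside, world axes, zero at the start; "moment": the same for the moment, N m; "grip_width": opening from 0.0 (shut) to 1.0 (fully open); "grasp_force": force on a finger pad.
Only numpy, scipy, OpenCV 4.12 (cv2) and the standard library are available. Lean on these libraries where they do the work, as an engineer would, in place of code of your own. Each camera call takes 0.05 s, during which the arm holds its last target. There are 200 camera calls.

## Working session

There is one attempt and no reset: what is moved stays moved. The work goes in short steps, Python scripts to look and compute and a shell command to move; the robot and the scene stay as the last step left them, time stands still between calls to the robot, and variables do not carry over. Pictures are saved under pics/ and viewed, at most 10 in all, crops included, and the job is handed in when it is done.

```bash
mkdir -p pics
python3 - <<'E'
from cell import arm
import cv2,numpy as np
s=arm.sense(); print({k:np.round(v,3).tolist() for k,v in s.items()}, arm.hold_point_z)
for n in("scene","top"):
    p,d=arm.snapshot(n); cv2.imwrite(f"pics/{n}0.png",p); np.savez(f"{n}0.npz",p=p,d=d,**arm.camera_params(n))
    c=arm.camera_params(n);print(n,c)
E
```

```text
{'time_s': 0.0, 'qpos': [-1.34, 0.469, -0.049, 1.534, 0.024, 1.141, -0.082], 'qd': [-0.0, -0.0, 0.0, 0.001, -0.001, -0.001, 0.001], 'effort': [-0.0, -51.031, -0.047, -23.771, 0.011, 0.008, 0.0], 'tcp_pos': [173.238, 651.79, 230.271], 'tool_rot': [-0.407, -3.115, 0.003], 'ft_force': [0.358, 1.064, 0.107], 'moment': [0.013, 0.027, 0.027], 'grasp_force': 0.0, 'grip_width': 1.0} 18.700000000000003
scene {'intrinsics': array([[522.96386743,   0.        , 291.65295003],
       [  0.        , 522.96386743, 206.87687331],
       [  0.        ,   0.        ,   1.        ]]), 'rvec': array([ 2.07955077, -1.20963932,  0.49829191]), 'tvec': array([-380.09651063,  388.5584626 ,  976.39747667])}
top {'intrinsics': array([[524.35948354,   0.        , 280.30734647],
       [  0.        , 524.35948354, 208.13982468],
       [  0.        ,   0.        ,   1.        ]]), 'rvec': array([ 2.16925264, -2.11778509,  0.15616447]), 'tvec': array([-118.24368636,  585.0701083 , 1324.46708527])}
```

View pics/scene0.png

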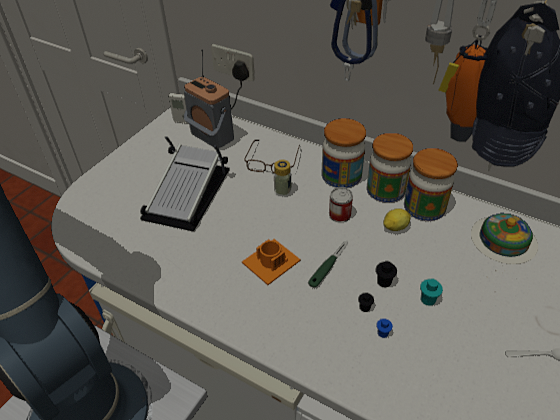

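View pics/top0.png

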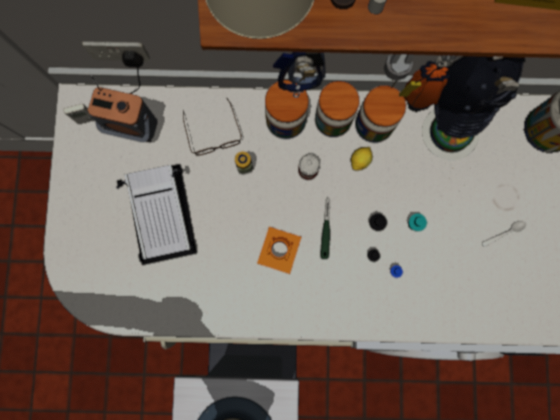

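Candidates for the pusher (scene / top pixel):
- larger black: (386,272) / (378,222)
- smaller black: (366,300) / (374,255)
- turquoise: (431,291) / (417,221)
- blue: (384,327) / (397,271)

I choose the larger black one and check it in a close crop.

```bash
cat > h.py <<'E'
import numpy as np,cv2
def load(n):
    return dict(np.load(n+".npz"))
def cloud(c):
    R=cv2.Rodrigues(c["rvec"])[0];K=c["intrinsics"];d=c["d"]
    v,u=np.mgrid[:d.shape[0],:d.shape[1]]
    P=np.dstack([(u-K[0,2])/K[0,0]*d,(v-K[1,2])/K[1,1]*d,d])
    return (P-c["tvec"])@R      # R^T(p-t)
def ray(c,uv,z):
    R=cv2.Rodrigues(c["rvec"])[0];o=-R.T@c["tvec"]
    q=np.linalg.inv(c["intrinsics"])@[uv[0],uv[1],1];q=R.T@q
    return o+q*(z-o[2])/q[2]
def proj(c,P):
    return cv2.projectPoints(np.float64(P).reshape(-1,1,3),c["rvec"],c["tvec"],c["intrinsics"],None)[0].reshape(-1,2)
def snap(n,name):
    from cell import arm
    c=arm.camera_params(n);p,d=arm.snapshot(n);cv2.imwrite(f"pics/{name}.png",p)
    np.savez(name+".npz",p=p,d=d,**c);return dict(p=p,d=d,**c)
E
python3 - <<'E'
from h import *
for n in("scene0","top0"):
    c=load(n);W=cloud(c);h=cv2.cvtColor(c["p"],cv2.COLOR_BGR2HSV);S,V=h[...,1],h[...,2]
    H=h[...,0]
    on=(W[...,0]>300)&(W[...,0]<950)&(c["d"]>0)&(W[...,2]<140)&(W[...,2]>-10)
    print(n,"table z",np.median(W[...,2][on&(V>150)&(S<40)&(W[...,1]<100)&(W[...,1]>-300)]))
    for nm,m in dict(black=(V<60),orange=(H>8)&(H<20)&(S>150)&(V>80),yellow=(H>20)&(H<34)&(S>120),red=((H<5)|(H>174))&(S>120),green=(H>50)&(H<85)&(S>60)&(V<110)).items():
        k,l,st,ce=cv2.connectedComponentsWithStats((m&on).astype(np.uint8))
        for i in range(1,k):
            if st[i,4]>40:
                w=W[l==i];z=np.percentile(w[:,2],[5,50,95]).round()
                lo,hi=np.percentile(w,[2,98],axis=0);print(nm,st[i].tolist(),lo.round(),hi.round())
c=load("scene0");a=cv2.resize(c["p"][225:345,340:460],None,fx=4,fy=4,interpolation=2)
b=cv2.resize(c["p"][225:295,235:315],None,fx=4,fy=4,interpolation=2)
o=np.zeros((480,800,3),np.uint8);o[:,:480]=a;o[:280,480:800]=b
cv2.imwrite("pics/crop.png",o)
E
```

```text
scene0 table z 0.6473840373288972
black [141, 82, 101, 149, 2639] [444. 120.   2.] [834. 363. 137.]
black [172, 100, 11, 9, 73] [815. 417.  58.] [829. 448.  84.]
black [165, 137, 10, 17, 66] [616. 292.  57.] [642. 313. 130.]
black [322, 150, 43, 38, 719] [ 784. -170.    7.] [853. -77.  94.]
black [175, 162, 34, 8, 48] [604. 178.  58.] [631. 269.  65.]
black [367, 163, 86, 58, 1697] [ 780. -410.    7.] [ 842. -206.   96.]
black [285, 175, 7, 19, 75] [689. -29.   0.] [742. -11.  61.]
black [330, 200, 22, 22, 137] [ 674. -206.    1.] [ 708. -162.   66.]
black [480, 217, 53, 40, 446] [ 756. -619.   13.] [ 817. -509.   47.]
black [274, 254, 11, 14, 65] [ 462. -136.   13.] [ 492. -127.   41.]
black [309, 256, 28, 32, 339] [ 462. -238.    1.] [ 558. -217.   20.]
black [376, 261, 21, 27, 400] [ 537. -381.    3.] [ 574. -341.   66.]
black [427, 284, 11, 7, 41] [ 549. -473.   44.] [ 569. -454.   62.]
black [359, 293, 15, 19, 221] [ 458. -365.    2.] [ 485. -337.   49.]
black [421, 292, 18, 13, 123] [ 541. -479.    3.] [ 561. -450.   36.]
black [378, 330, 11, 8, 42] [ 420. -421.    3.] [ 432. -
[... 2075 characters left out ...]
8.   66.]
black [321, 221, 8, 37, 225] [ 466. -232.    8.] [ 557. -214.   22.]
black [368, 249, 12, 12, 109] [ 459. -361.   27.] [ 488. -335.   47.]
orange [258, 228, 43, 45, 1031] [ 431. -151.   -0.] [534. -56.  52.]
yellow [528, 126, 11, 11, 64] [ 801. -772.   25.] [ 823. -764.   73.]
yellow [533, 135, 27, 13, 147] [ 766. -809.   39.] [ 792. -776.  119.]
yellow [351, 148, 21, 22, 362] [ 700. -339.   33.] [ 754. -291.   57.]
yellow [236, 152, 14, 17, 82] [684. -22.  79.] [721.  11. 100.]
green [527, 111, 7, 15, 49] [ 829. -774.   23.] [ 867. -764.   51.]
green [432, 120, 40, 31, 249] [ 758. -600.   34.] [ 830. -506.   53.]
green [321, 221, 8, 37, 209] [ 466. -232.    8.] [ 557. -216.   21.]
```

View pics/crop.png

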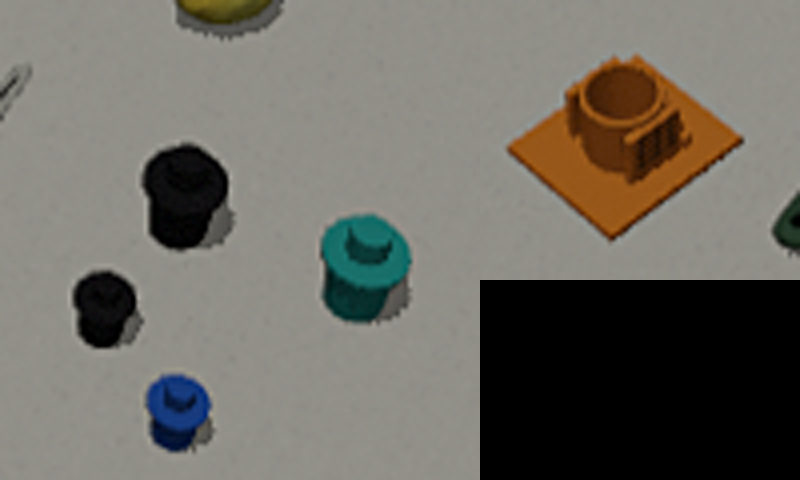

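The crop shows the larger black pusher at crop (185,195) = scene (386,272). The smaller black one is at (366,300), and the guard stands neck up with its wings visible. The choice holds, so I measure next.

Run:
```python
from h import *
from scipy.optimize import least_squares
for n in("scene0","top0"):
    c=load(n);W=cloud(c);h=cv2.cvtColor(c["p"],cv2.COLOR_BGR2HSV);H,S,V=h[...,0],h[...,1],h[...,2]
    near=np.hypot(W[...,0]-556,W[...,1]+358)<45
    m=near&(V<70)&(c["d"]>0)
    w=W[m&(W[...,2]>38)];print(n,"pusher flange",cv2.minEnclosingCircle(np.float32(w[:,:2])),(w[:,:2].min(0)+w[:,:2].max(0))/2)
    k=W[m&(W[...,2]>56)];print(" knob",len(k),k.mean(0) if len(k) else 0)
    cs=max(cv2.findContours(m.astype(np.uint8),0,1)[0],key=cv2.contourArea)
    if n=="top0":
        # flange silhouette by rays on plane z=43
        q=np.array([ray(c,p[0],43)[:2] for p in cs]);print(" ray flange",cv2.fitEllipse(np.float32(q)))
    o=(H>5)&(H<22)&(S>130)&(abs(W[...,0]-480)<80)&(abs(W[...,1]+105)<80)&(c["d"]>0)
    pl=W[o&(W[...,2]<11)];r=cv2.minAreaRect(np.float32(pl[:,:2]));print(" plate",r,np.median(pl[:,2]))
    cs=max(cv2.findContours(o.astype(np.uint8),0,1)[0],key=cv2.contourArea)
    if n=="top0":
        q=np.array([ray(c,p[0],6)[:2] for p in cs]);print(" ray plate",cv2.minAreaRect(np.float32(q)))
    nk=W[o&(W[...,2]>25)&(W[...,2]<60)];print(" neck",cv2.minAreaRect(np.float32(nk[:,:2])),nk[:,2].max())
    # deck plane
    D=(W[...,0]>470)&(W[...,0]<640)&(W[...,1]>160)&(W[...,1]<240)&(c["d"]>0)&(W[...,2]>25)&(W[...,2]<120)
    P=W[D]
    for _ in range(6):
        a,*_r=np.linalg.lstsq(np.c_[P[:,:2],np.ones(len(P))],P[:,2],rcond=None)
        e=P[:,2]-np.c_[P[:,:2],np.ones(len(P))]@a;P=P[abs(e)<max(2.,1.2*e.std())]
    print(" deck",a,len(P),e.std(),"slope",np.arctan(np.hypot(a[0],a[1])),"az",np.arctan2(a[1],a[0]))
    # bright pts near plane / above
    A=(W[...,0]>400)&(W[...,0]<760)&(W[...,1]>90)&(W[...,1]<350)&(c["d"]>0)
    e=W[...,2]-(W[...,:2]@a[:2]+a[2])
    up=A&(V>100)&(S<60)&(abs(e)<14)&(W[...,2]>15)
    kk,l,st,ce=cv2.connectedComponentsWithStats(up.astype(np.uint8));i=1+st[1:,4].argmax();P=W[l==i]
    print(" white",st[i],cv2.minAreaRect(np.float32(P[:,:2])))
    G=(A&(W[...,2]<16)&(W[...,2]>6)&(V<80));print(" base",cv2.minAreaRect(np.float32(W[G][:,:2])))
cc=load("top0");a=cv2.resize(cc["p"][150:280,100:230],None,fx=4.5,fy=4.5,interpolation=2);cv2.imwrite("pics/slicer.png",a)
```

```text
scene0 pusher flange ((557.383544921875, -360.33416748046875), 24.19310760498047) [ 556.53081606 -359.95723179]
 knob 75 [ 556.06972268 -359.69398916   62.57255657]
 plate ((482.02740478515625, -105.05781555175781), (93.16975402832031, 105.23724365234375), 73.93260192871094) 6.492549255162849
 neck ((480.50665283203125, -107.21195220947266), (56.904876708984375, 50.86030197143555), 63.142921447753906) 54.53238839696478
 deck [ 2.12509328e-01  4.89722330e-02 -8.09625945e+01] 972 1.0689486959759291 slope 0.21471734773210943 az 0.22649331744280637
 white [ 146  143   74   77 2735] ((572.135498046875, 213.02703857421875), (222.88076782226562, 126.76228332519531), 13.613508224487305)
 base ((585.14111328125, 191.85189819335938), (296.4963684082031, 147.8526153564453), 2.6236608028411865)
top0 pusher flange ((558.8297119140625, -357.4256896972656), 22.661510467529297) [ 558.88727739 -357.21896038]
 knob 60 [ 556.6683761  -358.03045773   62.10210409]
 ray flange ((559.0811767578125, -357.320556640625), (42.23189926147461, 44.36674499511719), 124.53533172607422)
 plate ((482.42626953125, -103.01546478271484), (89.08885955810547, 101.3596420288086), 73.63933563232422) 5.457887867672323
 ray plate ((482.400634765625, -103.11544036865234), (88.9768295288086, 101.4716567993164), 73.74011993408203)
 neck ((480.7043762207031, -103.5931625366211), (56.30252456665039, 48.83851623535156), 72.80083465576172) 54.64735666029223
 deck [ 2.08463276e-01  4.13620868e-02 -7.76921619e+01] 993 1.070433420323546 slope 0.20941130250844994 az 0.19587034675168438
 white [ 124  165   66   94 3998] ((569.0213623046875, 218.16525268554688), (221.13958740234375, 129.22808837890625), 13.607610702514648)
 base ((571.2042846679688, 213.5940704345703), (246.67666625976562, 148.2689666748047), 13.498741149902344)
```

View pics/slicer.png

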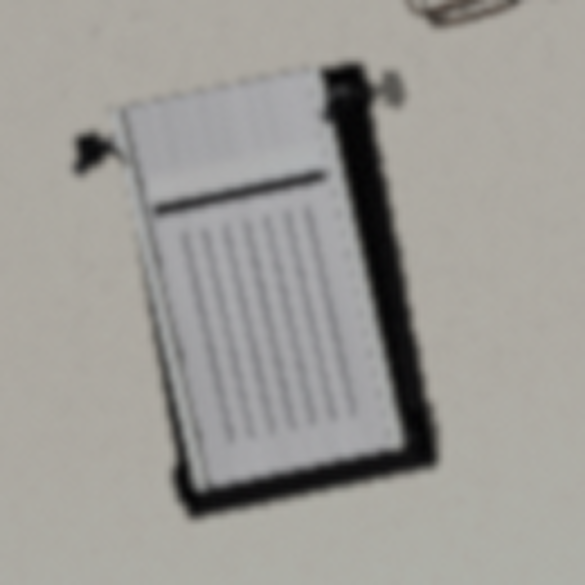

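The slicer crop shows the deck running up the picture, with its left rail at (205,485)-(123,108) and its right rail at about (405,440)-(325,70). Deck slope is about 0.21 at a yaw of about 13.6°. The pusher is at about (557,-359). The guard is at about (482,-104) with yaw about -16°. Moving towards the pusher.

```bash
python3 -m creep '0.8175 -0.88 0.05 0 0 0;0.8175 -0.88 0.05 0 0 0;0.8175 -0.88 0.05 0 0 0;0.8175 -0.88 0.05 0 0 0;0.8175 -0.88 0.05 0 0 0;0.8175 -0.88 0.05 0 0 0;0.8175 -0.88 0.05 0 0 0;0.8175 -0.88 0.05 0 0 0;0.8175 -0.88 0.05 0 0 0'
python3 -m creep '0.1 -0.95 0 0 0 0;0.1 -0.95 0 0 0 0;0.1 -0.95 0 0 0 0;0.1 -0.95 0 0 0 0;0.1 -0.95 0 0 0 0;0.1 -0.95 0 0 0 0;0.1 -0.95 0 0 0 0'
```

```text
time_s: 1.23
tcp_pos: [503.2, 295.9, 251.2]
tool_rot: [0.42, 3.112, -0.003]
ft_force: [-0.8, 0.2, -0.3]
grip_width: 0.998
grasp_force: 0.0
time_s: 2.1
tcp_pos: [539.8, -84.0, 251.2]
tool_rot: [-0.418, -3.113, 0.002]
ft_force: [1.8, 0.7, 0.5]
grip_width: 1.0
grasp_force: 0.0
```

```bash
python3 -m creep '0 0 0 0 0 0;0 0 0 0 0 0'; python3 -c "
from h import *
snap('wrist','wg')"
python3 -m creep '0.04 -0.62 0 0 0 0;0.04 -0.62 0 0 0 0;0.04 -0.62 0 0 0 0;0.04 -0.62 0 0 0 0;0.04 -0.62 0 0 0 0;0.04 -0.62 0 0 0 0' 0.4
python3 - <<'E'
from h import *
c=snap('wrist','wp')
for n in('wg','wp'):
    c=load(n);W=cloud(c);h=cv2.cvtColor(c["p"],cv2.COLOR_BGR2HSV);H,S,V=h[...,0],h[...,1],h[...,2];ok=c["d"]>0
    o=(H>5)&(H<22)&(S>130)&(abs(W[...,0]-480)<80)&(abs(W[...,1]+105)<80)&ok
    if o.sum()>500:
        pl=W[o&(W[...,2]<11)];print(n,"plate",cv2.minAreaRect(np.float32(pl[:,:2])),np.median(pl[:,2]))
        nk=W[o&(W[...,2]>25)&(W[...,2]<60)];print(" neck",cv2.minAreaRect(np.float32(nk[:,:2])),np.percentile(nk[:,2],95))
    m=(np.hypot(W[...,0]-557,W[...,1]+359)<40)&(V<90)&ok
    w=W[m&(W[...,2]>40)&(W[...,2]<50)]
    if len(w)>50:
        k=W[m&(W[...,2]>58)&(W[...,2]<70)]
        print(n,"flange",cv2.minEnclosingCircle(np.float32(w[:,:2])),"knob",cv2.minEnclosingCircle(np.float32(k[:,:2])),np.median(k[:,2]))
cv2.imwrite("pics/w1.png",np.hstack([load('wg')["p"],load('wp')["p"]])[:, ::1][::2,::2].repeat(1,0))
E
```

```text
time_s: 2.35
tcp_pos: [540.4, -76.9, 251.0]
tool_rot: [-0.4, -3.115, -0.002]
ft_force: [-0.1, 0.1, 0.6]
grip_width: 1.002
grasp_force: 0.0
time_s: 3.15
tcp_pos: [557.1, -325.6, 250.8]
tool_rot: [-0.403, -3.115, -0.003]
ft_force: [-0.3, 0.7, -0.2]
grip_width: 0.698
grasp_force: 0.0
wg plate ((482.10369873046875, -103.11201477050781), (90.65898895263672, 103.15599060058594), 73.73831176757812) 5.350589105503635
 neck ((481.7041320800781, -103.16571044921875), (56.36212158203125, 49.09309768676758), 73.4843521118164) 50.13358893002545
wg flange ((557.815185546875, -357.285400390625), 23.893789291381836) knob ((557.73388671875, -356.7772216796875), 10.931317329406738) 62.34051755738313
wp plate ((488.0747375488281, -105.44512939453125), (92.78311920166016, 91.04210662841797), 73.72437286376953) 5.15833211668818
 neck ((481.9925537109375, -104.24446105957031), (56.791446685791016, 49.48988342285156), 72.88518524169922) 49.705674805116715
wp flange ((558.0617065429688, -357.64007568359375), 23.290058135986328) knob ((557.8024291992188, -358.35308837890625), 10.947993278503418) 62.13977213657147
```

View pics/w1.png

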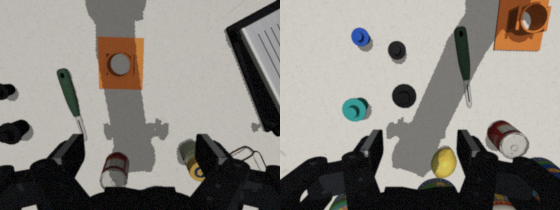

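The wrist pictures show the guard at (120,63) on the left, and the larger black pusher at (403,95) on the right, with the fingers at the lower edge. Descending over the knob.

```bash
python3 -m creep '0.0035 -0.075 0 0 0 0;0.0035 -0.075 -0.15 0 0 0;0.0035 -0.075 -0.3 0 0 0;0.0035 -0.075 -0.42 0 0 0;0.0035 -0.075 -0.47 0 0 0;0.0035 -0.075 -0.5 0 0 0;0.0035 -0.075 -0.511 0 0 0;0.0035 -0.075 -0.511 0 0 0;0.0035 -0.075 -0.511 0 0 0'
python3 -m creep '0 0 0 0 0 0;0 0 0 0 0 0;0 0 0 0 0 0;0 0 0 0 0 0;0 0 0 0 0 0' -1
```

```text
time_s: 4.32
tcp_pos: [558.5, -358.2, 48.3]
tool_rot: [0.407, 3.113, -0.001]
ft_force: [0.3, 0.2, 0.4]
grip_width: 0.7
grasp_force: 0.0
time_s: 4.95
tcp_pos: [558.2, -357.7, 47.5]
tool_rot: [0.407, 3.114, -0.0]
ft_force: [0.1, 0.4, 4.2]
grip_width: 0.216
grasp_force: 58.7
```

```bash
python3 -m creep '0 0 0.05 0 0 0;0 0 0.15 0 0 0;0 0 0.3 0 0 0;-0.06 0.2 0.3 0 0 0;-0.12 0.4 0.3 0 0 0;-0.1895 0.635 0.3 0 0 0;-0.1895 0.635 0.3 0 0 0;-0.1895 0.635 0.3 0 0 0;-0.1895 0.635 0.3 0 0 0;-0.1895 0.635 0.3 0 0 0'
python3 - <<'E'
from h import *
c=snap('scene','s2');t=snap('top','t2')
a=cv2.resize(c["p"][170:290,210:330],None,fx=3.3,fy=3.3,interpolation=2);b=cv2.resize(t["p"][190:310,220:340],None,fx=3.3,fy=3.3,interpolation=2)
cv2.imwrite("pics/lift.png",np.hstack([a,b]))
for n in(c,t):
    W=cloud(n);V=n["p"].max(2);m=(np.hypot(W[...,0]-482,W[...,1]+103.5)<30)&(V<80)&(n["d"]>0)&(W[...,2]>110)&(W[...,2]<190)
    w=W[m];print(len(w),w.min(0),w.max(0))
E
```

```text
time_s: 6.2
tcp_pos: [482.5, -105.7, 167.4]
tool_rot: [0.411, 3.113, -0.002]
ft_force: [0.3, -1.0, -1.1]
grip_width: 0.222
grasp_force: 58.7
419 [ 458.48761987 -131.23693561  119.58828809] [499.35676966 -86.07395288 189.80440856]Traceback (most recent call last):
  File "<stdin>", line 7, in <module>
    return umr_minimum(a, axis, None, out, keepdims, initial, where)
ValueError: zero-size array to reduction operation minimum which has no identity
```

View pics/lift.png

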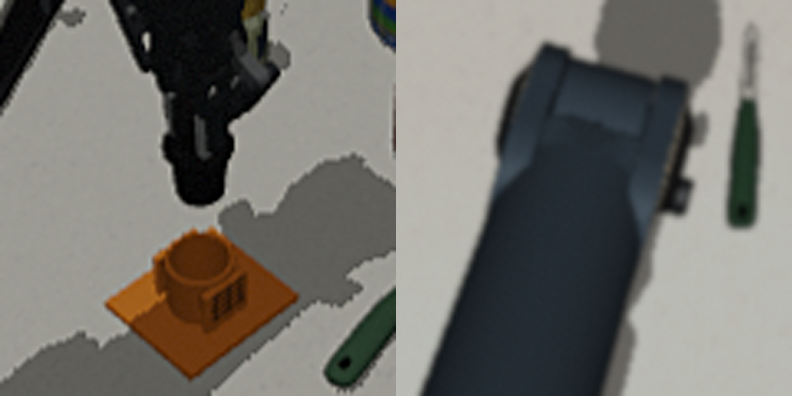

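The left picture shows the pusher hanging upright below the fingers at (200,165), right over the bore at (200,260). In the right picture the arm hides it. Lowering into the neck.

```bash
python3 -m creep '0 0 0 0 0 0;0 0 -0.1 0 0 0;0 0 -0.17 0 0 0;0 0 -0.2 0 0 0;0 0 -0.21 0 0 0;0 0 -0.22 0 0 0;0 0 -0.22 0 0 0;0 0 -0.22 0 0 0'
python3 -m creep '0 0 -0.01 0 0 0;0 0 -0.02 0 0 0;0 0 -0.03 0 0 0;0 0 -0.035 0 0 0;0 0 -0.035 0 0 0'
```

```text
time_s: 7.3
tcp_pos: [482.4, -103.7, 79.5]
tool_rot: [0.407, 3.114, 0.0]
ft_force: [0.2, 0.0, -0.8]
grip_width: 0.222
grasp_force: 58.7
time_s: 7.92
tcp_pos: [481.8, -103.6, 64.7]
tool_rot: [-0.407, -3.115, -0.0]
ft_force: [-0.1, -0.4, -0.8]
grip_width: 0.218
grasp_force: 58.7
```

```bash
python3 -m creep '0 0 -0.008 0 0 0;0 0 -0.014 0 0 0;0 0 -0.018 0 0 0;0 0 -0.021 0 0 0;0 0 -0.021 0 0 0'
```

```text
time_s: 8.55
tcp_pos: [482.1, -103.4, 57.3]
tool_rot: [-0.407, -3.115, -0.001]
ft_force: [-2.7, 1.6, 9.0]
grip_width: 0.219
grasp_force: 60.0
```

Contact (9 N) at the expected height. Releasing, rising, and looking.

```bash
python3 -m creep '0 0 0 0 0 0;0 0 0 0 0 0;0 0 0 0 0 0;0 0 0.05 0 0 0;0 0 0.2 0 0 0;0 0 0.35 0 0 0;-0.05 -0.2 0.4 0 0 0;-0.05 -0.2 0.4 0 0 0;-0.05 -0.2 0.4 0 0 0;-0.05 -0.2 0.4 0 0 0' 1
python3 - <<'E'
from h import *
for n,k in(('scene','s3'),('wrist','w3')):
    c=snap(n,k);W=cloud(c);h=cv2.cvtColor(c["p"],cv2.COLOR_BGR2HSV);H,S,V=h[...,0],h[...,1],h[...,2];ok=c["d"]>0
    m=(np.hypot(W[...,0]-482,W[...,1]+103.5)<35)&(V<90)&ok&((S<120)|(V<40))
    f=W[m&(W[...,2]>50)&(W[...,2]<60)];kn=W[m&(W[...,2]>66)&(W[...,2]<80)]
    if len(f)>20: print(n,"flange",cv2.minEnclosingCircle(np.float32(f[:,:2])),np.percentile(f[:,2],[10,50,90]))
    if len(kn)>20: print(" knob",cv2.minEnclosingCircle(np.float32(kn[:,:2])),np.percentile(kn[:,2],[10,50,90]))
    o=(H>5)&(H<22)&(S>130)&(abs(W[...,0]-480)<80)&(abs(W[...,1]+105)<80)&ok
    pl=W[o&(W[...,2]<11)];print(" plate",cv2.minAreaRect(np.float32(pl[:,:2])),np.median(pl[:,2]))
    nk=W[o&(W[...,2]>20)&(W[...,2]<48)];print(" neck",cv2.minAreaRect(np.float32(nk[:,:2])))
a=cv2.resize(load('s3')["p"][200:300,210:330],None,fx=3.3,fy=3.3,interpolation=2)
b=load('w3')["p"];b=cv2.resize(b,(440,330));cv2.imwrite("pics/home.png",np.hstack([a,b])[:,:800])
E
```

```text
time_s: 9.8
tcp_pos: [462.0, -182.3, 215.9]
tool_rot: [-0.405, -3.114, -0.001]
ft_force: [-0.3, 0.6, -0.7]
grip_width: 1.0
grasp_force: 0.0
scene flange ((481.98663330078125, -106.02235412597656), 23.984712600708008) [53.40714606 55.61346802 58.19413345]
 knob ((480.8792724609375, -106.77633666992188), 11.344015121459961) [67.9133119  73.41129533 75.84631653]
 plate ((482.5416259765625, -105.78150939941406), (92.40660095214844, 105.99517059326172), 73.10850524902344) 6.471458295026677
 neck ((469.9851989746094, -108.96693420410156), (38.26122283935547, 65.41791534423828), 17.1251277923584)
wrist flange ((481.6539001464844, -104.49697875976562), 23.01628303527832) [53.34687185 54.24094606 55.27832989]
 knob ((481.9129333496094, -104.78849792480469), 11.109131813049316) [70.76543178 72.08404303 72.9600005 ]
 plate ((482.20965576171875, -103.30670928955078), (91.4884033203125, 103.22261047363281), 73.52667236328125) 5.208647032063328
 neck ((479.2071533203125, -102.8045425415039), (56.61594772338867, 44.52098083496094), 73.23701477050781)
```

View pics/home.png

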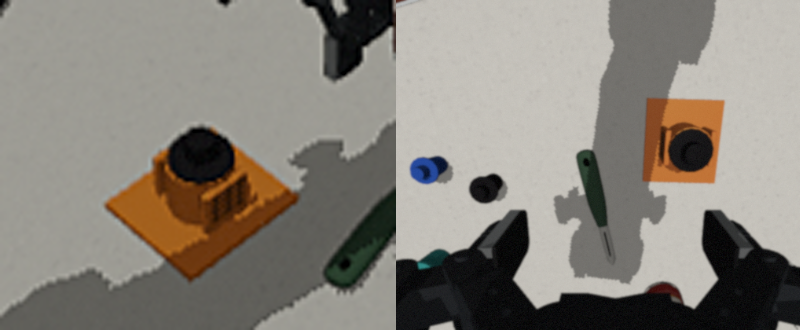

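Both views show the flange on the rim (flange top at about 54-55 mm, knob top at 72-73 mm): left picture (200,155), right (690,150). The pusher is home. Next I view the deck closely from the wrist.

```bash
python3 -m creep '0.05 0.1 0.15 0 0 0;0.445 0.93 0.17 0 0 0;0.445 0.93 0.17 0 0 0;0.445 0.93 0.17 0 0 0;0.445 0.93 0.17 0 0 0;0.445 0.93 0.17 0 0 0;0.445 0.93 0.17 0 0 0;0.445 0.93 0.17 0 0 0;0.445 0.93 0.17 0 0 0;0.445 0.93 0.17 0 0 0;0.445 0.93 0.17 0 0 0;0.445 0.93 0.17 0 0 0'
cat > deck.py <<'E'
from h import *
def deck(c):
    W=cloud(c);hs=cv2.cvtColor(c["p"],cv2.COLOR_BGR2HSV);S,V=hs[...,1],hs[...,2];ok=c["d"]>0
    D=(W[...,0]>480)&(W[...,0]<640)&(W[...,1]>175)&(W[...,1]<250)&ok&(W[...,2]>20)&(W[...,2]<110)
    P=W[D]
    for _ in range(8):
        A=np.c_[P[:,:2],np.ones(len(P))];a=np.linalg.lstsq(A,P[:,2],rcond=None)[0]
        e=P[:,2]-A@a;P=P[abs(e)<max(1.5,2*e.std())]
    n=np.r_[-a[:2],1];n/=np.linalg.norm(n)
    az=np.arctan2(a[1],a[0]);print("slope",np.arctan(np.hypot(*a[:2])),"az",np.degrees(az),"std",e.std(),len(P))
    return W,V,S,ok,a,n
if __name__=="__main__":
    for nm in("w4","top0","scene0"):
        c=snap("wrist","w4") if nm=="w4" else load(nm)
        W,V,S,ok,a,n=deck(c)
        O=np.array([570,215,0.]);O[2]=a[:2]@O[:2]+a[2]
        x=np.r_[np.cos(np.radians(13.6)),np.sin(np.radians(13.6)),0];x-=n*(x@n);x/=np.linalg.norm(x);y=np.cross(n,x)
        L=(W-O)@np.c_[x,y,n]
        m=ok&(abs(L[...,0])<125)&(abs(L[...,1])<85)&(abs(L[...,2])<9)&(V>70)&(S<80)
        u=m.astype(np.uint8);k,l,st,_=cv2.connectedComponentsWithStats(u);i=1+st[1:,4].argmax();q=L[l==i]
        print(nm,"O",O,"whole rect",cv2.minAreaRect(np.float32(q[:,:2])),"lo/hi",np.percentile(q,[.5,99.5],axis=0).round(1).tolist())
        r=q[q[:,2]>3.5];
        for s in(1,-1):
            g=r[(r[:,1]*s>40)&(abs(r[:,0])<80)]
            if len(g)>30:
                f=np.polyfit(g[:,0],g[:,1],1);print("  rail",s,len(g),"y@0",f[1],"ang deg",np.degrees(f[0]),"y pct",np.percentile(g[:,1],[2,50,98]).round(1))
    cv2.imwrite("pics/deck.png",load("w4")["p"])
E
python3 deck.py
```

```text
time_s: 11.4
tcp_pos: [639.9, 187.5, 284.9]
tool_rot: [0.409, 3.115, 0.001]
ft_force: [0.4, -0.5, 0.4]
grip_width: 1.001
grasp_force: 0.0
slope 0.21298437850028978 az 13.620278337478828 std 0.6700174118925271 12179
w4 O [570.         215.          49.98836255] whole rect ((0.16541290283203125, 1.3780975341796875), (145.97515869140625, 224.7738494873047), 89.88803100585938) lo/hi [[-109.5, -60.8, -2.3], [111.3, 60.1, 7.0]]
  rail 1 1242 y@0 56.87419116818769 ang deg -0.02959375100044583 y pct [53.6 56.8 60.4]
  rail -1 1134 y@0 -57.548158587613095 ang deg -0.07949586996458599 y pct [-61.  -57.5 -54.3]
slope 0.2077534160498455 az 12.148651161962295 std 2.2275994722547354 1586
top0 O [570.         215.          50.00326812] whole rect ((-0.5166397094726562, 2.7747421264648438), (225.37326049804688, 130.71624755859375), 0.31946882605552673) lo/hi [[-111.7, -61.4, -7.1], [110.6, 60.2, 8.5]]
  rail 1 157 y@0 54.176542053101485 ang deg 0.11424846345612553 y pct [40.9 55.3 60.3]
  rail -1 141 y@0 -55.997765739009395 ang deg 0.21823350693299845 y pct [-61.7 -57.4 -42.5]
slope 0.21564168005534803 az 12.363826611467818 std 1.649548289670768 1222
scene0 O [570.         215.          50.69460347] whole rect ((0.6149444580078125, 1.3071365356445312), (133.9231719970703, 227.26303100585938), 88.60197448730469) lo/hi [[-111.4, -63.0, -6.0], [111.9, 59.4, 8.3]]
  rail 1 115 y@0 54.63122108905598 ang deg -0.13126414433054603 y pct [44.  54.9 59.3]
  rail -1 114 y@0 -59.18659236886747 ang deg 0.6411051188855054 y pct [-63.5 -59.7 -50.5]
```

View pics/deck.png

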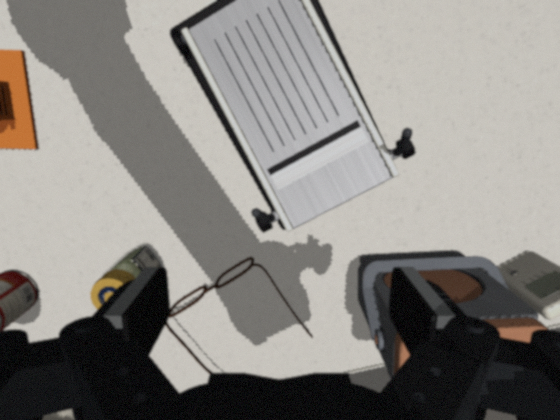

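The deck view shows both rails, (185,35)-(290,225) on the right of the slicer and (310,0)-(395,175) on the left. Deck centre is about (570.1,214.7,50.3), slope 0.213, yaw 13.6°. Back to grip the guard.

```bash
python3 -m creep '-0.3945 -0.73 -0.36 0 0 -0.0044;-0.3945 -0.73 -0.36 0 0 -0.0044;-0.3945 -0.73 -0.36 0 0 -0.0044;-0.3945 -0.73 -0.36 0 0 -0.0044;-0.3945 -0.73 -0.36 0 0 -0.0044;-0.3945 -0.73 -0.36 0 0 -0.0044;-0.3945 -0.73 -0.36 0 0 -0.0044;-0.3945 -0.73 -0.36 0 0 -0.0044;-0.3945 -0.73 -0.36 0 0 -0.0044'
python3 -m creep '0 0 0 0 0 0;0 0 -0.1 0 0 0;0 0 -0.2 0 0 0;0 0 -0.28 0 0 0;0 0 -0.32 0 0 0;0 0 -0.3315 0 0 0;0 0 -0.3315 0 0 0;0 0 -0.3315 0 0 0'
```

```text
time_s: 12.58
tcp_pos: [483.4, -102.3, 141.1]
tool_rot: [0.446, 3.108, 0.001]
ft_force: [-0.1, -0.2, 1.3]
grip_width: 1.0
grasp_force: 0.0
time_s: 13.58
tcp_pos: [483.0, -103.7, 8.9]
tool_rot: [0.45, 3.107, 0.0]
ft_force: [0.5, 0.1, -0.1]
grip_width: 1.001
grasp_force: 0.0
```

```bash
python3 -m creep '0 0 0 0 0 0;0 0 0 0 0 0;0 0 0 0 0 0;0 0 0 0 0 0;0 0 0 0 0 0' -1
python3 -m creep '0 0 0.05 0 0 0;0 0 0.15 0 0 0;0 0 0.3 0 0 0;0 0 0.3 0 0 0;0 0 0.3 0 0 0'
```

```text
time_s: 14.2
tcp_pos: [482.7, -103.6, 8.7]
tool_rot: [0.45, 3.108, 0.001]
ft_force: [-1.2, 0.9, 5.1]
grip_width: 0.645
grasp_force: 64.3
time_s: 14.82
tcp_pos: [481.2, -103.2, 127.4]
tool_rot: [-0.449, -3.108, -0.001]
ft_force: [-1.5, -0.6, -3.2]
grip_width: 0.65
grasp_force: 65.1
```

Run:
```python
from h import *
from cell import arm
from scipy.spatial.transform import Rotation as R
s=arm.sense();T=R.from_rotvec(s["tool_rot"]);print(s["tcp_pos"],T.as_matrix().round(3).tolist(),s["qpos"])
az,sl=np.radians(13.57),0.213
x=np.r_[np.cos(az)*np.cos(sl),np.sin(az)*np.cos(sl),np.sin(sl)];n=np.r_[-np.cos(az)*np.sin(sl),-np.sin(az)*np.sin(sl),np.cos(sl)];y=np.cross(n,x)
G=R.from_matrix(np.c_[-x,y,-n])
d=(G*T.inv());print("turn deg",np.degrees(d.magnitude()),"rows",(d.as_rotvec()/2/np.pi).round(4),"n",n)
C=np.r_[570.1,214.7,50.3];cmd=np.r_[482.2,-103.5,127.9]
for h in(80,20,0):print(h,C+n*(8.5+h),((C+n*(8.5+h)-cmd)/400).round(4))
```

```text
[ 481.21717657 -103.23389296  127.36015165] [[-0.959, 0.283, -0.001], [0.283, 0.959, 0.001], [0.001, 0.0, -1.0]] [-0.17446952  0.30999286  0.36253639  2.08254568 -0.15566967  0.77554338
  1.56754927]
turn deg 32.38523921799995 rows [-0.0009 -0.0345  0.0831] n [-0.2054918  -0.04959982  0.97740113]
80 [551.91397578 210.31041593 136.80000043] [0.1743 0.7845 0.0223]
20 [564.24348373 213.28640513  78.15593234] [ 0.2051  0.792  -0.1244]
0 [568.35331971 214.27840153  58.60790965] [ 0.2154  0.7944 -0.1732]
```

```bash
python3 -m creep '0.04 0.15 0.06 0 0 0;0.08 0.3 0.06 0 -0.01 0.02;0.11 0.45 0.06 0 -0.02 0.045;0.15 0.6 0.06 0 -0.03 0.065;0.1743 0.7845 0.04 -0.0009 -0.0345 0.0831;0.1743 0.7845 0.0223 -0.0009 -0.0345 0.0831;0.1743 0.7845 0.0223 -0.0009 -0.0345 0.0831;0.1743 0.7845 0.0223 -0.0009 -0.0345 0.0831;0.1743 0.7845 0.0223 -0.0009 -0.0345 0.0831;0.1743 0.7845 0.0223 -0.0009 -0.0345 0.0831'
cat > chk.py <<'E'
from h import *
from cell import arm
import sys
from scipy.spatial.transform import Rotation as R
az,sl=np.radians(13.57),0.213
x=np.r_[np.cos(az)*np.cos(sl),np.sin(az)*np.cos(sl),np.sin(sl)];n=np.r_[-np.cos(az)*np.sin(sl),-np.sin(az)*np.sin(sl),np.cos(sl)];y=np.cross(n,x)
C=np.r_[570.1,214.7,50.3];D=np.c_[x,y,n]
s=arm.sense();T=R.from_rotvec(s["tool_rot"])
print("tcp in deck",((s["tcp_pos"]-C)@D).round(1),"F deck",(s["ft_force"]@D).round(1),"M",np.round(s["moment"],2),"rot err deg (deck axes)",np.degrees((R.from_matrix(np.c_[-x,y,-n])*T.inv()).as_rotvec()@D).round(2))
for v in("scene","top","wrist"):
    c=snap(v,sys.argv[1]+v);W=cloud(c);L=(W-C)@D
    hs=cv2.cvtColor(c["p"],cv2.COLOR_BGR2HSV);H,S,V=[hs[...,i] for i in range(3)]
    o=(H>5)&(H<22)&(S>130)&(np.abs(L[...,0])<90)&(np.abs(L[...,1])<80)&(L[...,2]>-10)&(L[...,2]<150)&(c["d"]>0)
    if o.sum()<60: print(v,"few",o.sum());continue
    q=L[o];b=np.percentile(q[:,2],5);p=q[q[:,2]<b+9]
    A=np.c_[p[:,:2],np.ones(len(p))];a=np.linalg.lstsq(A,p[:,2],rcond=None)[0]
    print(v,len(p),"plate top h",np.median(p[:,2]).round(1),"tilt deg",np.degrees(a[:2]).round(2),"lohi",np.percentile(p[:,:2],[1,99],axis=0).round(1).tolist(),cv2.minAreaRect(np.float32(p[:,:2])))
E
python3 chk.py a
```

```text
time_s: 16.08
tcp_pos: [552.2, 208.9, 137.2]
tool_rot: [-0.343, 2.908, 0.037]
ft_force: [0.1, 0.4, -2.6]
grip_width: 0.65
grasp_force: 65.5
tcp in deck [ 0.  -1.4 88.9] F deck [-0.4  0.4 -2.6] M [-0.09  0.37 -0.  ] rot err deg (deck axes) [0.03 0.1  0.12]
scene 643 plate top h 85.8 tilt deg [-0.61  0.17] lohi [[-53.2, -50.1], [47.0, 40.4]] ((-0.5844039916992188, -4.301216125488281), (93.96151733398438, 107.51532745361328), 89.66478729248047)
top 638 plate top h 85.6 tilt deg [-2.09 -4.03] lohi [[-51.0, -47.9], [51.0, 32.3]] ((-0.30181121826171875, -0.7555961608886719), (95.14444732666016, 103.72074127197266), 89.88882446289062)
wrist 21021 plate top h 85.5 tilt deg [ 0.64 -0.1 ] lohi [[-52.7, -46.3], [-3.7, 43.5]] ((-0.8670806884765625, -1.5273590087890625), (92.00677490234375, 104.39456176757812), 89.8494873046875)
```

```bash
python3 -m creep '0 0 0 0 0 0;0.0103 0.0025 -0.0489 0 0 0;0.0205 0.005 -0.0977 0 0 0;0.0308 0.0074 -0.1466 0 0 0;0.036 0.0087 -0.171 0 0 0;0.037 0.0089 -0.176 0 0 0;0.037 0.0089 -0.176 0 0 0;0.037 0.0089 -0.176 0 0 0'
python3 chk.py b
```

```text
time_s: 17.23
tcp_pos: [567.1, 213.9, 67.3]
tool_rot: [-0.346, 2.907, 0.038]
ft_force: [0.7, -0.2, -3.0]
grip_width: 0.648
grasp_force: 65.5
tcp in deck [ 0.5 -0.  17.2] F deck [ 0.  -0.3 -3. ] M [-0.07  0.27 -0.02] rot err deg (deck axes) [-0.01  0.15  0.01]
scene 594 plate top h 14.3 tilt deg [-0.31 -0.07] lohi [[-53.0, -48.6], [47.8, 43.2]] ((-0.8070945739746094, -2.5327606201171875), (95.7325210571289, 107.20897674560547), 89.42366790771484)
top 520 plate top h 13.7 tilt deg [-0.46 -0.84] lohi [[-50.8, -46.3], [51.0, 29.0]] ((0.06433868408203125, -6.709171295166016), (102.95685577392578, 79.9796142578125), 0.13217104971408844)
wrist 21081 plate top h 13.7 tilt deg [ 0.66 -0.06] lohi [[-52.4, -45.7], [-3.2, 44.3]] ((17.530750274658203, 8.46682357788086), (162.15658569335938, 104.10092163085938), 14.08456039428711)
```

```bash
python3 -m creep '0.0015 0.0004 -0.0073 0 0 0;0.0026 0.0006 -0.0122 0 0 0;0.0036 0.0009 -0.0171 0 0 0;0.0041 0.001 -0.0195 0 0 0;0.0041 0.001 -0.0195 0 0 0;0.0041 0.001 -0.0195 0 0 0'
python3 chk.py c
```

```text
time_s: 18.12
tcp_pos: [568.1, 214.1, 58.9]
tool_rot: [-0.346, 2.908, 0.037]
ft_force: [-3.2, -1.5, 3.6]
grip_width: 0.649
grasp_force: 66.1
tcp in deck [-0.2 -0.1  8.8] F deck [-2.6 -0.8  4.3] M [-0.07  0.77  0.03] rot err deg (deck axes) [0.   0.06 0.01]
scene 582 plate top h 5.9 tilt deg [0.09 0.11] lohi [[-53.3, -49.1], [46.5, 42.2]] ((-0.5895347595214844, -2.9749107360839844), (106.62579345703125, 94.66686248779297), 0.15500731766223907)
top 516 plate top h 5.7 tilt deg [-0.4  -0.09] lohi [[-51.5, -46.6], [50.7, 27.7]] ((-0.49842071533203125, -7.0292205810546875), (103.20816802978516, 81.54724884033203), 0.5132339000701904)
wrist 21060 plate top h 5.5 tilt deg [ 0.59 -0.05] lohi [[-53.0, -45.8], [-3.8, 44.2]] ((15.096366882324219, 0.7532272338867188), (158.00123596191406, 136.8661651611328), 89.78363037109375)
```

```bash
python3 -m creep '0.0003 0.0001 -0.0012 0 0 0;0.0003 0.0001 -0.0012 0 0 0;0.0003 0.0001 -0.0012 0 0 0;0.0003 0.0001 -0.0012 0 0 0'
python3 chk.py d
python3 - <<'E'
from h import *
import chk as k
E
python3 - <<'E'
from h import *
a=cv2.resize(load('dscene')["p"][120:240,130:250],None,fx=3.3,fy=3.3,interpolation=2)
b=cv2.resize(load('dwrist')["p"],(404,303));b=cv2.copyMakeBorder(b,0,93,0,0,0)
cv2.imwrite("pics/fin.png",np.hstack([a,b]))
E
```

```text
time_s: 18.77
tcp_pos: [568.2, 214.1, 58.9]
tool_rot: [-0.346, 2.908, 0.037]
ft_force: [-5.8, -3.1, 8.8]
grip_width: 0.645
grasp_force: 67.4
tcp in deck [-0.2 -0.2  8.8] F deck [-4.4 -1.6  9.9] M [-0.27  1.1   0.1 ] rot err deg (deck axes) [-0.    0.06  0.01]
scene 577 plate top h 5.8 tilt deg [-0.09 -0.01] lohi [[-54.2, -49.4], [46.6, 42.2]] ((19.093299865722656, -12.4176025390625), (99.31668090820312, 166.43959045410156), 77.64213562011719)
top 527 plate top h 5.2 tilt deg [-0.31  0.  ] lohi [[-51.4, -46.2], [50.6, 27.4]] ((-0.42230224609375, -6.922519683837891), (103.04228210449219, 80.51189422607422), 0.3467291593551636)
wrist 21057 plate top h 5.4 tilt deg [ 0.57 -0.04] lohi [[-53.0, -45.8], [-3.8, 44.2]] ((15.956428527832031, 11.520984649658203), (155.51119995117188, 108.59634399414062), 9.759052276611328)
tcp in deck [-0.2 -0.1  8.8] F deck [-4.1 -0.3 10.5] M [-0.18  1.12  0.04] rot err deg (deck axes) [-0.    0.06  0.01]Traceback (most recent call last):
  File "<stdin>", line 2, in <module>
  File "chk.py", line 11, in <module>
    c=snap(v,sys.argv[1]+v);W=cloud(c);L=(W-C)@D
             ~~~~~~~~^^^
IndexError: list index out of range
```

View pics/fin.png

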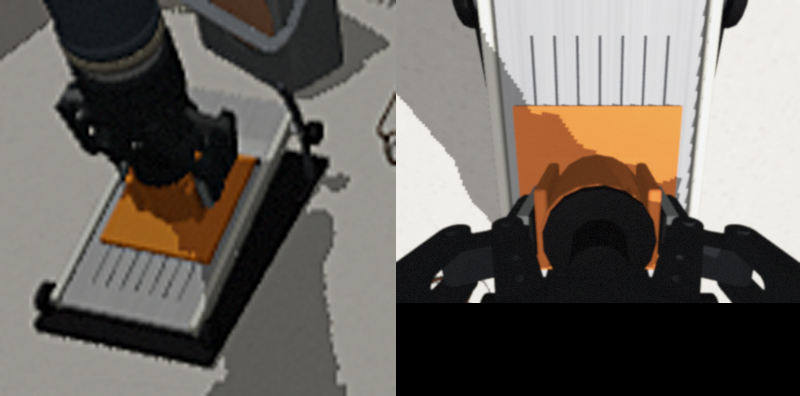

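The pictures show the guard square between the rails, with gaps on both sides (right picture, plate edges at 513 and 682 against rails at about 498 and 695). The pusher is seated in the neck. One last check compares the plate's tilt with the visible steel in the same wrist picture.

Run:
```python
from h import *
az,sl=np.radians(13.57),0.213
x=np.r_[np.cos(az)*np.cos(sl),np.sin(az)*np.cos(sl),np.sin(sl)];n=np.r_[-np.cos(az)*np.sin(sl),-np.sin(az)*np.sin(sl),np.cos(sl)];y=np.cross(n,x);D=np.c_[x,y,n]
C=np.r_[570.1,214.7,50.3]
for v in('bwrist','dwrist','dscene'):
    c=load(v);L=(cloud(c)-C)@D;S=cv2.cvtColor(c["p"],cv2.COLOR_BGR2HSV)[...,1];z=c["d"]>0
    for nm,m in(('steel dn',(S<60)&(L[...,0]>-105)&(L[...,0]<-58)),('steel up',(S<60)&(L[...,0]<105)&(L[...,0]>60)),('plate',(S>130)&(L[...,0]>-50)&(L[...,0]<50))):
        q=L[m&z&(abs(L[...,1])<42)&(L[...,2]>-5)&(L[...,2]<18 if nm=='plate' else L[...,2]<4)]
        if len(q)<50: continue
        for _ in range(4):
            A=np.c_[q[:,:2],np.ones(len(q))];a=np.linalg.lstsq(A,q[:,2],rcond=None)[0];e=q[:,2]-A@a;q=q[abs(e)<2*e.std()+.3]
        print(v,nm,len(q),"tilt",np.degrees(a[:2]).round(2),"at x=-52,+52",(a[2]+a[0]*np.r_[-52,52]).round(2),"med",q.mean(0).round(1))
```

```text
bwrist steel dn 24919 tilt [-0.04 -0.06] at x=-52,+52 [-0.51 -0.58] med [-82.5   0.   -0.5]
bwrist steel up 93 tilt [-4.1  -0.04] at x=-52,+52 [7.91 0.46] med [65.4 -0.4 -0.5]
bwrist plate 16336 tilt [ 0.03 -0.06] at x=-52,+52 [13.65 13.7 ] med [-33.1   0.3  13.7]
dwrist steel dn 27785 tilt [ 0.   -0.04] at x=-52,+52 [-0.49 -0.49] med [-82.5   0.   -0.5]
dwrist plate 16061 tilt [ 0.   -0.04] at x=-52,+52 [5.41 5.42] med [-33.4   0.4   5.4]
dscene steel dn 450 tilt [-0.46 -0.09] at x=-52,+52 [-0.07 -0.9 ] med [-81.8   0.5   0.2]
dscene steel up 144 tilt [0.51 0.35] at x=-52,+52 [-0.59  0.32] med [ 89.2 -17.9   0.5]
dscene plate 379 tilt [-0.41 -0.12] at x=-52,+52 [6.25 5.51] med [-25.3  -5.1   6.1]
```

```bash
python3 -m creep '-0.0001 0 0.0005 0 0 0;-0.0001 0 0.0005 0 0 0;-0.0001 0 0.0005 0 0 0'; python3 chk.py e
```

```text
time_s: 19.3
tcp_pos: [568.1, 214.1, 58.9]
tool_rot: [-0.346, 2.908, 0.037]
ft_force: [-6.0, -3.0, 7.9]
grip_width: 0.648
grasp_force: 66.9
tcp in deck [-0.2 -0.1  8.8] F deck [-4.7 -1.6  9.1] M [-0.14  1.03  0.17] rot err deg (deck axes) [0.   0.06 0.01]
scene 573 plate top h 5.8 tilt deg [-0.41 -0.16] lohi [[-53.5, -48.8], [46.5, 42.4]] ((-2.0178565979003906, -2.6871414184570312), (105.20309448242188, 94.42559814453125), 0.017937462776899338)
top 525 plate top h 5.8 tilt deg [-0.43 -0.25] lohi [[-51.4, -46.4], [50.7, 27.6]] ((-0.3720054626464844, -7.2882232666015625), (103.17440032958984, 80.21981048583984), 0.2784014046192169)
wrist 21059 plate top h 5.4 tilt deg [ 0.57 -0.06] lohi [[-53.0, -45.8], [-3.7, 44.2]] ((15.389488220214844, -0.5439453125), (149.4728240966797, 138.1949462890625), 89.14850616455078)
```

```bash
python3 -c "
from cell import arm
print(arm.sign_off())"
```

```text
the job is handed in; nothing more can be done
None
```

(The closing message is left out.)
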